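# Set up the deburring booth

### The job

Make the deburring booth ready: push the counterbalanced front sash up by its lip until the underside of the lip is level with the pointer on the post, lay the spindle with the two hexagon collars across the two V-blocks of the slide-out tray (collars between the blocks, either way round), and push the tray fully home under the raised sash. Set the spindle down, do not drop it, and leave everything else on the bench where it is.

Things in the scene. Friction and masses are not known exactly. Their poses are not given: they have to be found in the camera images.
- booth: Fixed bench-top booth: grey base 30 mm tall, 400 mm wide, x = -50 to 180 mm; clear walls; front posts 36 mm square at y = -185 and 185 mm with a head bar up to 535 mm; roof at 302, filter box up to 382 mm. Origin: on the bench, midway between the posts in the plane of the sash. Own x points into the booth (away from the operator), y to the operator's left, z up.
- sash (a joint): Travel of the clear vertical sash in m: 0 shut, 0.18 fully up; starts 0 to 0.012. Shut, its lip's underside is 100 mm above the bench. Springs balance its weight and the guides hold it with about 3 N of friction: it stays where it is left and takes 3 to 4 N to move.
- lip (a point): Middle of the underside of the lift lip, a ledge along the sash's foot: 300 mm wide (y), 8 mm thick, its foremost edge 26 mm in front of the sash plane and 20 mm in front of the rail above it, ending in a round nose of 4 mm radius. The point is 4 mm behind the foremost edge and rises with the sash. Axes as the booth. The sash reaches 225 mm above it.
- mark (a point): Tip of the dark steel pointer clamped on the right-hand post (as the operator stands), beside the right end of the lip. It points left, at the height to which the lip's underside must come: 100 to 140 mm above the shut lip. Axes as the booth.
- tray (a joint): How far the tray is pulled out of the booth towards the operator, in m: 0 is fully home against its stop, 0.18 fully out. It starts 0.165 to 0.18 out. Slides with about 3 N (more if pushed fast: 25 N per m/s) and stays where it is left.
- handle (a point): Middle of the tray's pull bar, a level 10 mm round bar 120 mm wide (y) whose middle is 70 mm above the bench, 25 mm in front of the tray's 40 mm tall front plate (whose top is 80 mm above the bench). Moves with the tray. With the tray home it is 90 mm in front of the sash plane. Axes as the booth.
- vees (a point): Where the middle of the spindle's axis belongs on the tray, 90 mm above the bench: midway between two dark V-blocks 20 mm thick (y), 70 mm to either side (centres), 56 mm wide (x), tops 4 mm above this point, vees 90 degrees, 18 mm deep. Axes as the booth; the shaft lies along y. Moves with the tray: 130 mm behind the pull bar; tray home, 40 mm inside the sash plane. Tray plate top 44 mm above the bench.
- spindle: Steel spindle lying on the bench: round shaft 20 mm in diameter, 176 mm long, with two hexagon collars 42 mm across flats, 14 mm thick, centred 47 mm to either side of the middle (80 mm of bare shaft between). Origin: on the axis at mid-length, 21 mm above the bench. Own y runs along the shaft. About 0.6 kg. Its ends are alike.
- hexbar: Bystander: plain hexagon steel bar, 24 mm across flats, 150 mm long along its own y, origin at its middle; lies beside the spindle, its axis 62 to 80 mm from the spindle's.
- spare_vee: Bystander: loose dark V-block 56 x 30 x 50 mm tall, origin under its centre; stands on the other side of the spindle, its centre 95 to 115 mm from the spindle's axis.
- spray: Bystander: grey spray can 52 mm in diameter, 190 mm tall, origin under its centre.
- jar: Bystander: glass jar 72 mm in diameter, 100 mm tall, origin under its centre.
- wrench: Bystander: steel open-ended wrench lying flat, origin at its underside.
- dish: Bystander: shallow steel dish 90 mm wide, 22 mm tall, origin under its centre.
- wire_brush: Bystander: brush 160 mm long lying flat beside the left side of the tray, origin at its underside.

How it is judged (in metres and radians):
At the end, for the whole second after the job is handed in: The lip's underside is within 10 mm of the pointer's height and at rest; the tray is within 6 mm of its home stop; the spindle lies at rest in both V-blocks with its collars between them (within 5 mm of the vees' axis, 9 mm along it, 0.05 rad) (z of lip in the frame of mark between -0.01 and 0.01 m and value of joint tray below 0.006 m and x of spindle in the frame of vees between -0.005 and 0.005 m and y of spindle in the frame of vees between -0.009 and 0.009 m and z of spindle in the frame of vees between -0.005 and 0.005 m and angle between the y axis of spindle and the y axis of vees, either way round below 0.05 rad and linear speed of spindle below 0.02 m/s and velocity of joint sash between -0.01 and 0.01 m/s); the robot touches nothing.
It fails at once if a bystander is pushed more than 30 mm (distance of any of hexbar, spare_vee, spray, jar, wrench, dish, wire_brush from where it was at the start of the episode above 0.03 m).
It fails at once if the spray can, the jar or the loose V-block is knocked over (angle between any of spray, jar, spare_vee's own z axis and vertical above 0.5 rad).
It fails at once if the spindle is dropped (falls freely by more than about 10 mm) (linear speed of spindle above 0.45 m/s and not (contact force between the fingers and spindle above 0.1 N)).
It also fails if it takes over 72 s, if anything falls off the work surface, if the arm or the gripper's body presses on something with over 40 N, if the wrist force passes 120 N, or if a joint passes its speed limit or range.

### The arm

A 6-joint arm with a two-finger parallel gripper is mounted at the origin on the work surface. World frame = base frame: x ahead of the robot, y to its left, z up, the work surface at z = 0. Lengths are in m, angles in degrees, forces in N, time in s.
With the tool pointing down it reaches from about 0.4 to 0.825 m from the base axis. Payload 7 kg.
Tool frame: the origin (TCP) lies at the very end of the fingers, on their centre line; the grasp point (between the pads) lies 19 mm behind it (ctrl.grasp_offset is the distance from the TCP to the grasp point, in m); z points along the fingers, y is the line along which they close (so a half turn about z gives the same grasp; the last joint's range is limited). The gripper opens to 88 mm and grips with 3 to 60 N. Pads are 19 mm wide; open, the fingers measure 130 mm over their backs; the gripper's body (78 mm by 193 mm) begins 47 mm behind the grasp point.
Start: joints at [81.48, 20.546, 0.682, 0, -70.136, -16.507], TCP at [0.286, 0.612, 0.206] pointing down, gripper open.
Joint ranges: [-176.03, 176.03], [-82.01, 121.73], [-58.28, 71.71], [-173.87, 95.51], [-174.79, -0.11], [-173.66, 173.66]. Speed limits (degrees/s): [136.94, 136.94, 172.46, 180, 180, 180].

### API

Orientations are given as [roll, pitch, yaw] about the fixed x, y, z axes, in that order (R = Rz(yaw) Ry(pitch) Rx(roll)).
In Python, from plant import ctrl gives the robot as it stands. The module is installed in compiled form; this text tells all that it offers.
- The arm moves only by the tool jog_arm, never from a script. Its argument "plan" is a list that holds one entry, the list of rows, each a list of 7 numbers: the opening, from 0 (shut) to 1 (fully open), then the shift along the tool's x, y, z in m, then the turn, a rotation vector about the tool's x, y, z in degrees. A call has 1 to 20 rows; each row is the pose to reach, as a shift and turn from the pose commanded when the call began, along the tool's axes at that moment; what a row does not reach only later rows make up. A row lasts 1/8 s, in which the tool goes at most 62.5 mm and 10.7 degrees, less where a joint would pass 70% of its speed; a pose out of reach is approached as far as the arm can. A call with a gripper value outside its range is refused whole. The fingers move at their own pace and stop on an object; the grip force is fixed at half the most. Time passes only in rows, so rows that repeat a pose let the fingers close. It gives the time, the measured TCP pose, the force, the opening and the grip force at its end, in the units of the state.
- ctrl.get_obs(): the state, without advancing time (a new reading comes with each control period).
- ctrl.snapshot(name): name is "scene" or "top"; returns a dict with "image" (480x640x3 uint8, red, green, blue), "vertical_fov" (degrees; the focal length in pixels is half the picture's height over the tangent of half this angle, whatever the lens; pixels are square), "cx", "cy" (the principal point, pixels), "k1" (the pictures are not rectified: a ray, as slopes to the right and down, at radius r is drawn at 1 + k1 r^2 times it, then the intrinsics apply), "R" (3x3) and "t" (3): a world point X has camera coordinates R X + t. Camera axes: x right, y down, z forward; pixel columns grow to the right and rows downward; lengths in m; the calibration is good to about 2 mm. A picture is of the moment at which its call begins. There is no depth.
- ctrl.close_job(): hands the job in; it is judged then, once.
The state is a dict: "clock": time; "joint_pos": joint angles; "qvel": joint speeds; "tau": joint torques, N m; "tool_pos": TCP position; "orientation": TCP orientation; "force": force on the tool from outside, world axes, zero at the start; "moment": the same for the moment, N m; "opening": finger opening in m; "gripper_force": force on a finger pad.
Only numpy, scipy, OpenCV 4.12 (cv2) and the standard library are available. Lean on these libraries where they do the work, as an engineer would, in place of code of your own. Each camera call takes 0.05 s, during which the arm holds its last target. There are 200 camera calls.

## Working session

There is one attempt and no reset: what is moved stays moved. The work goes in short steps, Python scripts to look and compute and a tool call to move; the robot and the scene stay as the last step left them, time stands still between calls to the robot, and variables do not carry over. Pictures are saved under pics/ and viewed, at most 10 in all, crops included, and the job is handed in when it is done.

Besides the shell and the picture viewer there is one more tool, called after "Request:" as name([rows], argument=value, ...), one row to a line, values as JSON. jog_arm: Moves the arm, as the interface text tells. Its arguments: {"type":"object","properties":{"plan":{"type":"array","items":{"type":"array","items":{"type":"array","items":{"type":"number"}}}}},"required":["plan"]}

```bash
mkdir -p pics; cat > h.py <<'E'
import numpy as np, cv2, json
from plant import ctrl
from scipy.spatial.transform import Rotation as Ro
def snap(n,fn=None):
    s=ctrl.snapshot(n)
    if fn: cv2.imwrite('pics/'+fn,s['image'][:,:,::-1])
    return s
def K(s):
    f=240/np.tan(np.radians(s['vertical_fov'])/2)
    return np.array([[f,0,s['cx']],[0,f,s['cy']],[0,0,1]])
def D(s): return np.array([s['k1'],0,0,0,0.])
def ray(s,u,v):
    p=cv2.undistortPointsIter(np.array([[[u,v]]],float),K(s),D(s),None,None,(3,50,1e-10))[0,0]
    R=np.array(s['R']);t=np.array(s['t'])
    return -R.T@t, R.T@np.array([p[0],p[1],1])
def onz(s,u,v,z):
    c,d=ray(s,u,v); return c+d*(z-c[2])/d[2]
def tri(s1,p1,s2,p2):
    c1,d1=ray(s1,*p1);c2,d2=ray(s2,*p2)
    a=np.linalg.lstsq(np.c_[d1,-d2],c2-c1,rcond=None)[0]
    A=c1+a[0]*d1;B=c2+a[1]*d2
    return (A+B)/2,np.linalg.norm(A-B)
def proj(s,X):
    p,_=cv2.projectPoints(np.array(X,float).reshape(-1,1,3),cv2.Rodrigues(np.array(s['R']))[0],np.array(s['t'],float),K(s),D(s))
    return p[:,0]
E
python3 - <<'E'
from h import *
for n in('scene','top'):
    s=snap(n,n+'0.png'); print(n,s['vertical_fov'],s['k1'],-np.array(s['R']).T@s['t'])
    print(np.round(s['R'],2).tolist())
print(ctrl.get_obs(),ctrl.grasp_offset)
E
```

```text
scene 56.19704742537494 0.025700806779565776 [ 0.30732583 -0.38676862  1.17591121]
[[0.86, -0.52, -0.01], [-0.47, -0.78, -0.42], [0.21, 0.36, -0.91]]
top 45.34650947671878 -0.04308942081028605 [0.40542847 0.04568258 1.70419763]
[[-0.02, -1.0, 0.0], [-1.0, 0.02, -0.09], [0.09, -0.0, -1.0]]
{'clock': 0.1, 'joint_pos': array([ 8.14798610e+01,  2.05848949e+01,  6.39756082e-01, -1.64917793e-02,
       -7.01339910e+01, -1.65068871e+01]), 'qvel': array([-0.00700187, -0.08473538,  0.1462442 ,  0.08377802,  0.0213189 ,
       -0.00812715]), 'tau': array([-1.16752599e-03, -5.84161878e+01,  2.93751490e+01,  7.01549828e+00,
        1.02198886e-02, -4.99964870e-05]), 'tool_pos': array([0.28539633, 0.61120579, 0.20565336]), 'orientation': array([ 1.79919726e+02, -7.61973430e-03, -2.50326358e+01]), 'force': array([ 0.16241109, -1.10337698, -0.19970079]), 'moment': array([ 0.04675223, -0.01353021,  0.02484431]), 'gripper_force': 0.0, 'opening': 0.08759984837944053} 0.0188
```

View pics/scene0.png

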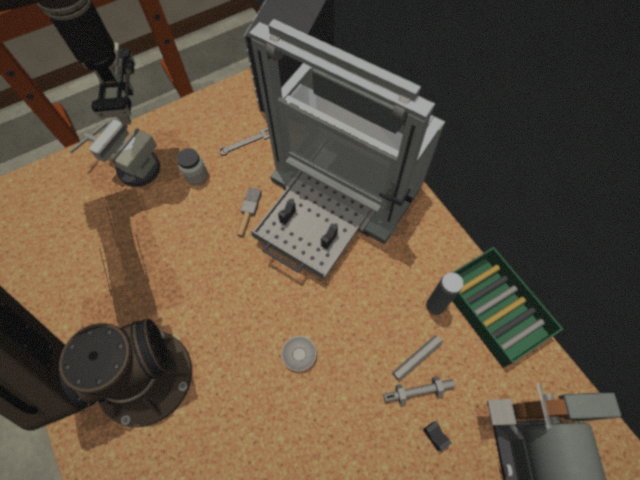

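View pics/top0.png

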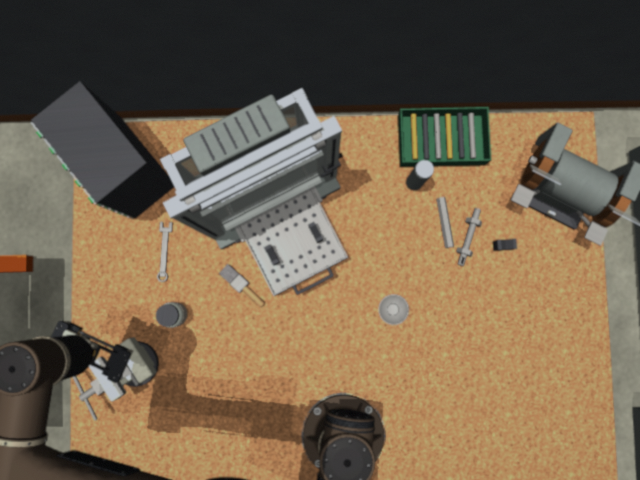

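The overview shows the booth (top ≈ (265,170)) with its tray out at (295,240). The spindle is at top (469,236) and scene (420,390), between the hexbar and the spare vee. Next I'll take enlarged crops.

```bash
python3 - <<'E'
import cv2,numpy as np
t=cv2.imread('pics/top0.png');s=cv2.imread('pics/scene0.png')
def c(im,x,y,w,h,k): return cv2.resize(im[y:y+h,x:x+w],None,fx=k,fy=k,interpolation=cv2.INTER_CUBIC)
a=c(s,235,120,200,150,4)
cv2.imwrite('pics/c1.png',a)
b=np.hstack([c(t,220,130,130,150,4)[:, :400+120][:, :],c(t,430,190,70,150,4)])
cv2.imwrite('pics/c2.png',b)
E
```

```text
(no output)
```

View pics/c1.png

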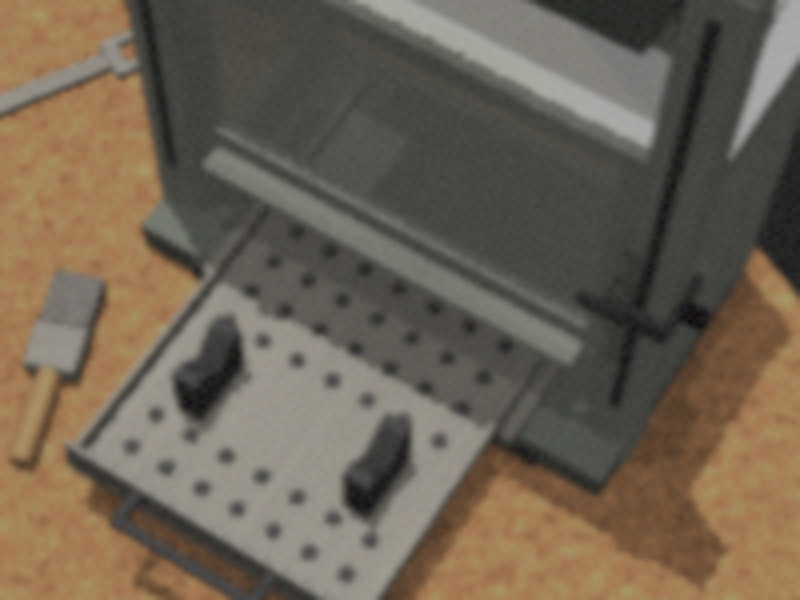

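View pics/c2.png

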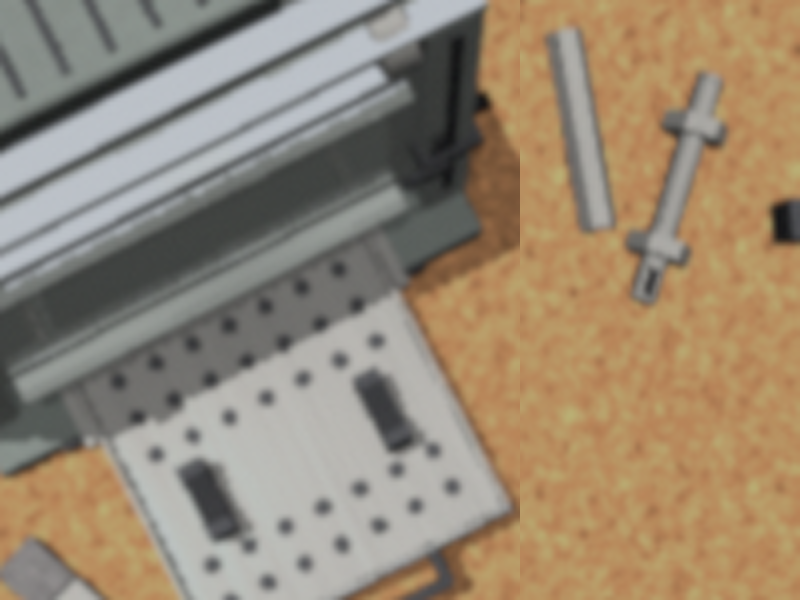

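The crops show:
- **Lip:** ends at c1 (207,160) and (578,355), and at c2 (18,395) and (408,203).
- **Pointer tip:** c1 (582,297) and c2 ≈(412,165).
- **V-blocks:** c2 (207,500) and (384,410).
- **Spindle collars:** c2 (695,128) and (657,248).

```bash
python3 - <<'E'
from h import *
S=snap('scene');T=snap('top')
f=lambda o:lambda x,y:((x+.5)/4-.5+o[0],(y+.5)/4-.5+o[1])
c1=f((235,120));c2=f((220,130));c3=lambda x,y:f((430,190))(x-520,y)
np.set_printoptions(precision=4,suppress=True)
def pr(n,a,b): 
    r=tri(S,c1(*a),T,c2(*b)); print(n,r); return r[0]
L=pr('lipL',(207,163),(18,395));R=pr('lipR',(578,358),(408,203))
print(np.linalg.norm(L-R),'yaw',np.degrees(np.arctan2(L[1]-R[1],L[0]-R[0]))-90)
pr('mark',(582,297),(412,165))
# lip at z=.104 on top only
for z in(.104,.112):
    a=onz(T,*c2(18,395),z);b=onz(T,*c2(408,203),z);print('lipT',z,a,b,np.linalg.norm(a-b),np.degrees(np.arctan2(a[1]-b[1],a[0]-b[0]))-90)
    a=onz(S,*c1(207,163),z);b=onz(S,*c1(578,358),z);print('lipS',z,a,b,np.linalg.norm(a-b),np.degrees(np.arctan2(a[1]-b[1],a[0]-b[0]))-90)
a=onz(T,*c2(205,500),.09);b=onz(T,*c2(383,411),.09);print('vees',a,b,(a+b)/2,np.linalg.norm(a-b),np.degrees(np.arctan2(a[1]-b[1],a[0]-b[0]))-90)
a=onz(S,*c1(211,360),.09);b=onz(S,*c1(380,457),.09);print('veesS',a,b,(a+b)/2,np.linalg.norm(a-b),np.degrees(np.arctan2(a[1]-b[1],a[0]-b[0]))-90)
a=onz(T,*c3(695,128),.021);b=onz(T,*c3(657,248),.021);print('collars',a,b,(a+b)/2,np.linalg.norm(a-b),np.degrees(np.arctan2(b[1]-a[1],b[0]-a[0])))
a=onz(T,*c3(711,76),.021);b=onz(T,*c3(645,300),.021);print('ends',a,b,(a+b)/2,np.linalg.norm(a-b),np.degrees(np.arctan2(a[1]-b[1],a[0]-b[0])))
# scene spindle: mask
print('spindle S', onz(S,420,390,.021))
E
```

```text
lipL (array([0.5985, 0.3191, 0.1065]), np.float64(0.0010739605763725969))
lipR (array([0.7268, 0.0423, 0.1241]), np.float64(0.004121780136507257))
0.3055695424591169 yaw 24.869375476396684
mark (array([0.7293, 0.0425, 0.2028]), np.float64(0.011310135843934125))
lipT 0.104 [0.5983 0.3197 0.104 ] [0.729  0.0432 0.104 ] 0.3058269670332904 25.29453649471907
lipS 0.104 [0.5997 0.3206 0.104 ] [0.7368 0.0498 0.104 ] 0.3035792538857633 26.849305861280982
lipT 0.112 [0.5973 0.3183 0.112 ] [0.7274 0.0432 0.112 ] 0.30429802104709847 25.294536494719097
lipS 0.112 [0.5975 0.3154 0.112 ] [0.7336 0.0465 0.112 ] 0.30131354940544486 26.849305861280982
vees [0.5227 0.1906 0.09  ] [0.583 0.064 0.09 ] [0.5529 0.1273 0.09  ] 0.1402392721583405 25.4797441236434
veesS [0.5262 0.186  0.09  ] [0.5867 0.0619 0.09  ] [0.5565 0.124  0.09  ] 0.13806780706972 26.011290126262068
collars [ 0.6127 -0.4037  0.021 ] [ 0.5242 -0.3714  0.021 ] [ 0.5685 -0.3876  0.021 ] 0.09412757054214471 159.94312423377255
ends [ 0.6513 -0.4175  0.021 ] [ 0.4861 -0.3609  0.021 ] [ 0.5687 -0.3892  0.021 ] 0.17458165856313834 -18.923345223762286
spindle S [ 0.5711 -0.3873  0.021 ]
```

```bash
python3 - <<'E'
import cv2,numpy as np
s=cv2.imread('pics/scene0.png');a=cv2.resize(s[320:455,375:480],None,fx=4,fy=4,interpolation=cv2.INTER_CUBIC)
cv2.imwrite('pics/c4.png',a)
E
```

```text
(no output)
```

View pics/c4.png

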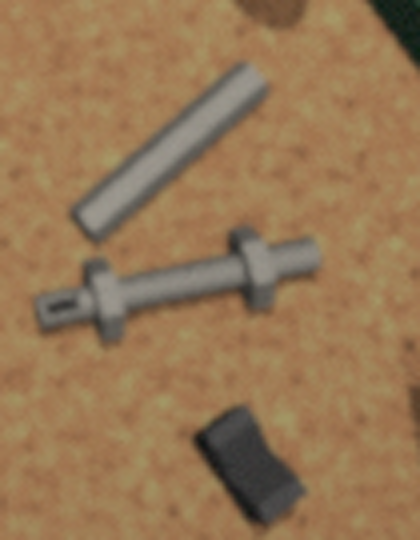

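The crop confirms the spindle centre at (0.5685, −0.388), with its axis at about −19.5°. Next I'll refine the booth frame from the base corners and the V-block masks, and the pointer height by casting its ray onto the post-front plane.

```bash
python3 - <<'E'
from h import *
np.set_printoptions(precision=4,suppress=True)
S=snap('scene');T=snap('top')
f=lambda o:lambda x,y:((x+.5)/4-.5+o[0],(y+.5)/4-.5+o[1])
c1=f((235,120));c2=f((220,130))
print('base S',onz(S,*c1(147,232),.03),onz(S,*c1(600,472),.03),' T R',onz(T,*c2(480,230),.03))
def blobs(s,reg):
    g=s['image'].max(2).copy();x,y,w,h=reg
    m=(g[y:y+h,x:x+w]<62).astype(np.uint8)
    n,l,st,ce=cv2.connectedComponentsWithStats(m)
    return [(ce[i]+[x,y],st[i,4]) for i in range(1,n) if st[i,4]>25]
bt=blobs(T,(262,215,70,60));bs=blobs(S,(270,190,80,65));print(bt,bs)
for s,bl in((T,bt),(S,bs)):
    for z in(.075,.09):print([onz(s,*c,z) for c,_ in bl])
yaw=np.radians(25.8);b=np.array([np.cos(yaw),np.sin(yaw),0]);by=np.array([-b[1],b[0],0])
for O in(np.array([.686,.1915,0]),np.array([.680,.188,0])):
    for x in(-.026,-.018):
        for s,p in((S,c1(582,297)),):
            c,d=ray(s,*p);k=((O+x*b-c)@b)/(d@b);X=c+k*d;print('mark',x,X,(X-O)@by)
E
```

```text
base S [0.5509 0.3386 0.03  ] [ 0.7283 -0.0041  0.03  ]  T R [ 0.7226 -0.0097  0.03  ]
[] [(array([287.3873, 213.8324]), np.int32(173)), (array([329.338 , 238.5704]), np.int32(142)), (array([277.5814, 249.4884]), np.int32(43))]
[]
[]
[array([0.5227, 0.1823, 0.075 ]), array([0.5825, 0.0565, 0.075 ]), array([0.4471, 0.1012, 0.075 ])]
[array([0.5198, 0.1745, 0.09  ]), array([0.5788, 0.0504, 0.09  ]), array([0.4452, 0.0946, 0.09  ])]
mark -0.026 [0.7268 0.0474 0.1959] -0.1474643400739097
mark -0.018 [0.7327 0.0535 0.182 ] -0.14452260966951772
mark -0.026 [0.7216 0.0421 0.2079] -0.1494711277919528
mark -0.018 [0.7276 0.0482 0.194 ] -0.1465293973875608
```

```bash
cat >> h.py <<'E'
np.set_printoptions(precision=4,suppress=True)
O=np.array([.683,.192,0.]);YAW=25.8
def booth(x,y,z):
    a=np.radians(YAW);return O+np.array([x*np.cos(a)-y*np.sin(a),x*np.sin(a)+y*np.cos(a),z])
def rel(p,R,o=None):
    o=o or ctrl.get_obs();R0=Ro.from_euler('xyz',o['orientation'],degrees=True)
    return R0.inv().apply(np.array(p)-o['tool_pos']).round(4),(R0.inv()*R).as_rotvec(degrees=True).round(2)
DOWN=lambda yaw:Ro.from_euler('xyz',[180,0,yaw],degrees=True)
E
python3 - <<'E'
from h import *
R=DOWN(YAW)*Ro.from_euler('y',45,degrees=True)
for x,z in((-.165,.217),(-.01,.062)): p=booth(x,0,z);print(p,rel(p,R))
E
```

```text
[0.5344 0.1202 0.217 ] (array([ 0.4334,  0.3398, -0.0106]), array([ 19.96,  41.96, -48.11]))
[0.674  0.1876 0.062 ] (array([0.5313, 0.2196, 0.1443]), array([ 19.96,  41.96, -48.11]))
```

Request:
jog_arm([
  [[0,0.11,0.085,-0.003,5,10.5,-12],[0,0.217,0.17,-0.005,10,21,-24],[0,0.325,0.255,-0.008,15,31.5,-36],[0,0.433,0.34,-0.011,20,42,-48],[0,0.433,0.34,-0.011,20,42,-48],[0,0.433,0.34,-0.011,20,42,-48],[0,0.433,0.34,-0.011,20,42,-48],[0,0.433,0.34,-0.011,20,42,-48],[0,0.433,0.34,-0.011,20,42,-48],[0,0.433,0.34,-0.011,20,42,-48],[0,0.433,0.34,-0.011,20,42,-48],[0,0.433,0.34,-0.011,20,42,-48]],
])

```text
clock: 1.8
tool_pos: [0.543, 0.1058, 0.231]
orientation: [-177.9, -43.9, 25.7]
force: [-0.6, 0.3, -1.1]
opening: 0.0007
gripper_force: 0.0
```

```bash
python3 - <<'E'
from h import *
o=ctrl.get_obs();print(o['tool_pos'],o['orientation'],o['joint_pos'],o['qvel'])
R=DOWN(YAW)*Ro.from_euler('y',45,degrees=True)
for x,z in((-.165,.217),(-.01,.062)): p=booth(x,0,z);print(p,rel(p,R))
E
```

```text
[0.543  0.1058 0.231 ] [-177.8917  -43.9318   25.6942] [ 29.7151 -13.5761 -58.2026  25.9143  -1.5628  61.1993] [ 0.9783 -0.4662 -0.061   0.2341 -0.1019  0.0123]
[0.5344 0.1202 0.217 ] (array([-0.0108, -0.0163,  0.0097]), array([-2.03,  1.07, -0.1 ]))
[0.674  0.1876 0.062 ] (array([-0.0067, -0.0085,  0.2288]), array([-2.03,  1.07, -0.1 ]))
```

Request:
jog_arm([
  [[0,-0.005,-0.008,0.05,0,0,0],[0,-0.008,-0.012,0.1,0,0,0],[0,-0.008,-0.012,0.1,0,0,0],[0,-0.008,-0.012,0.1,0,0,0]],
])

```text
clock: 2.3
tool_pos: [0.551, 0.1303, 0.1976]
orientation: [-177.2, -40.0, 26.0]
force: [0.3, 0.4, -0.2]
opening: 0.0002
gripper_force: 0.0
```

```bash
python3 - <<'E'
from h import *
o=ctrl.get_obs();print(o['tool_pos'],o['orientation'],o['joint_pos'])
from scipy.optimize import least_squares
def Rx(a):return Ro.from_euler('x',a,degrees=True).as_matrix()
def Ry(a):return Ro.from_euler('y',a,degrees=True).as_matrix()
def Rz(a):return Ro.from_euler('z',a,degrees=True).as_matrix()
# model: z-j1, y j2, y -j3, x s4*j4, y -j5, x s6*j6
data=[([81.48,20.546,.682,0,-70.136,-16.507],[.286,.612,.206],[180,0,-25.03]),
([29.7151,-13.5761,-58.2026,25.9143,-1.5628,61.1993],[.543,.1058,.231],[-177.8917,-43.9318,25.6942]),
(o['joint_pos'],o['tool_pos'],o['orientation'])]
for s4 in(1,-1):
  for s6 in(1,-1):
    M=[]
    for q,p,e in data:
        W=Rz(q[0])@Ry(q[1]-q[2])@Rx(s4*q[3])@Ry(-q[4])@Rx(s6*q[5])
        M.append(W.T@Ro.from_euler('xyz',e,degrees=True).as_matrix())
    print(s4,s6,np.abs(M[0]-M[1]).max(),np.abs(M[0]-M[2]).max(),M[0].round(3).tolist())
E
```

```text
[0.551  0.1303 0.1976] [-177.2406  -39.9827   25.9501] [ 30.3788  -8.4371 -58.2222  30.3012  -0.1773  56.3069]
1 1 1.8334087732751505 1.8315073308773382 [[-0.0, -0.0, 1.0], [-0.839, 0.545, 0.0], [-0.545, -0.839, -0.0]]
1 -1 0.7860453808041475 0.8712841362638274 [[-0.0, -0.0, 1.0], [-1.0, 0.0, -0.0], [-0.0, -1.0, -0.0]]
-1 1 1.3892288607895797 1.4680051891350219 [[-0.0, -0.0, 1.0], [-0.839, 0.545, 0.0], [-0.545, -0.839, -0.0]]
-1 -1 5.237253793310752e-05 5.235987753611711e-05 [[-0.0, -0.0, 1.0], [-1.0, 0.0, -0.0], [-0.0, -1.0, -0.0]]
```

```bash
cat > kin.py <<'E'
import numpy as np
from scipy.spatial.transform import Rotation as Ro
from scipy.optimize import least_squares
r=lambda ax,a:Ro.from_euler(ax,a,degrees=True).as_matrix()
M0=np.array([[0,0,1],[-1,0,0],[0,-1,0.]])
def fk(q,k):
    a1,h,lat,l2,l3,e,L,d5=k
    A=r('z',q[0]);B=A@r('y',q[1]);C=A@r('y',q[1]-q[2]);Dm=C@r('x',-q[3]);E=Dm@r('y',-q[4])
    p=A@[a1,lat,h]+B@[0,0,l2]+C@[l3,0,e]+Dm@[0,d5,0]+E@[L,0,0]
    return p,E@r('x',-q[5])@M0
LO=np.array([-176.03,-82.01,-58.28,-173.87,-174.79,-173.66]);HI=np.array([176.03,121.73,71.71,95.51,-.11,173.66])
data=[([81.48,20.546,.682,0,-70.136,-16.507],[.286,.612,.206]),
([29.7151,-13.5761,-58.2026,25.9143,-1.5628,61.1993],[.543,.1058,.231]),
([30.3788,-8.4371,-58.2222,30.3012,-.1773,56.3069],[.551,.1303,.1976])]
def fit(data,d5=True):
    x0=np.array([0,.3,-.17,.4,.35,0,.3,0])
    w=np.array([.01,.003,.003,.003,.003,.01,.003,.01 if d5 else 10])
    s=least_squares(lambda k:np.r_[np.concatenate([fk(q,k)[0]-p for q,p in data])*10,w*(k-x0)*1],x0)
    return s.x,np.abs(s.fun[:-8]).max()/10
E
python3 - <<'E'
from kin import *
np.set_printoptions(precision=4,suppress=True)
for d in(True,False): print(fit(data,d))
E
```

```text
(array([-0.0011,  0.2003,  0.0024,  0.6018,  0.4658, -0.0016,  0.398 ,
       -0.1946]), np.float64(5.413278288836365e-05))
(array([ 0.1094,  0.1008, -0.1747,  0.6494,  0.3115,  0.0511,  0.4449,
       -0.002 ]), np.float64(0.015288653985963407))
```

```bash
cat >> kin.py <<'E'
Kp,_=fit(data)
def ik(p,R,q0):
    def res(q):
        P,Q=fk(q,Kp); return np.r_[(P-p)*10,Ro.from_matrix(R.T@Q).as_rotvec()*3]
    q0=np.clip(q0,LO+.5,HI-.5)
    s=least_squares(res,q0,bounds=(LO,HI))
    return s.x,np.abs(s.fun).max()
E
cat > a.py <<'E'
from h import *; from kin import *
rng=np.random.default_rng(0)
for th in(15,25,35,45):
  for dy in(-40,-20,0,20,40):
    R=(DOWN(YAW+dy)*Ro.from_euler('y',90-th,degrees=True)).as_matrix()
    ax=R[:,2]
    P=booth(-.01,0,.062)
    sols=[]
    for _ in range(14):
        q,e=ik(P+[0,0,.0],R,rng.uniform(LO,HI)*[.4,.5,1,1,1,1])
        if e<1e-3 and q[2]>-58:
            q2,e2=ik(P+[0,0,.14],R,q); q3,e3=ik(P-.12*ax,R,q)
            if not any(np.abs(q[:5]-s[0][:5]).max()<5 for s in sols): sols.append((q,e2,e3,q2,q3))
    for s in sols: print(th,dy,s[0].round(0),'up',round(s[1],3),s[3].round(0),'pre',round(s[2],3),s[4].round(0))
E
python3 a.py
```

```text
15 0 [ -21.   43.  -43. -133.  -72.  -93.] up 0.0 [ -16.   16.  -38. -124.  -51. -120.] pre 0.0 [ -34.   41.  -52. -121.  -77.  -87.]
15 20 [ -20.   39.  -25. -106.  -66. -116.] up 0.0 [ -16.   20.  -23.  -98.  -60. -139.] pre 0.0 [ -31.   34.  -30.  -95.  -71. -117.]
15 40 [ -16.   42.   -9.  -86.  -74. -131.] up 0.0 [ -15.   27.   -8.  -83.  -74. -147.] pre 0.0 [ -26.   38.  -10.  -79.  -80. -132.]
25 -20 [  -8.   35.  -56. -167.  -65.  -90.] up 0.0 [  -6.    9.  -47. -159.  -32. -103.] pre 0.177 [ -15.   14.  -58. -150.  -46. -102.]
25 0 [ -16.   30.  -38. -129.  -50. -108.] up 0.0 [  -4.    8.  -28. -105.  -27. -150.] pre 0.0 [ -24.   17.  -45. -115.  -49. -118.]
25 20 [ -14.   30.  -23.  -98.  -52. -131.] up 0.0 [  -8.   14.  -19.  -85.  -47. -158.] pre 0.0 [ -23.   21.  -27.  -88.  -57. -137.]
25 40 [ -12.   35.   -9.  -79.  -64. -141.] up 0.0 [  -9.   22.   -7.  -73.  -66. -158.] pre 0.0 [ -21.   30.  -10.  -72.  -72. -144.]
35 -20 [  -6.   24.  -48. -164.  -38.  -96.] up 0.057 [   3.    5.  -30. -137.   -2. -131.] pre 0.0 [  -7.    5.  -52. -153.  -24. -108.]
35 0 [  -4.   21.  -29. -112.  -26. -137.] up 0.243 [   8.    6.  -24.  -86.  -15. -174.] pre 0.0 [  -0.    4.  -34.  -90.  -21. -164.]
35 20 [  -4.   24.  -19.  -85.  -39. -153.] up 0.136 [   1.   11.  -17.  -72.  -39. -174.] pre 0.0 [ -10.   13.  -24.  -74.  -45. -161.]
35 40 [  -5.   30.   -9.  -70.  -55. -154.] up 0.0 [  -2.   18.   -5.  -62.  -59. -172.] pre 0.0 [ -13.   23.   -9.  -64.  -64. -158.]
45 40 [   3.   26.   -8.  -57.  -48. -170.] up 0.269 [   1.   17.   -6.  -56.  -56. -174.] pre 0.01 [  -3.   18.   -9.  -52.  -57. -174.]
```

```bash
cat > a.py <<'E'
from h import *; from kin import *
for th in(37,40,45):
  for dy in(0,5,10):
    R=(DOWN(YAW+dy)*Ro.from_euler('y',90-th,degrees=True)*Ro.from_euler('z',180,degrees=True)).as_matrix()
    ax=R[:,2];P=booth(-.01,0,.066)
    q,e=ik(P,R,[-6,22,-25,-100,-35,40]); out=[(q,e)]
    for d in((0,0,.05),(0,0,.10),(0,0,.15)): out.append(ik(P+d,R,out[-1][0]))
    qq=q
    for s in(.06,.12): qq,e=ik(P-s*ax,R,qq); out.append((qq,e))
    print(th,dy,*[(o[0].round(0).tolist(),round(o[1],3)) for o in out],sep='\n  ')
E
python3 a.py
```

```text
37
  0
  ([0.0, 19.0, -26.0, -104.0, -21.0, 31.0], np.float64(0.0))
  ([11.0, 13.0, -24.0, -82.0, -12.0, 1.0], np.float64(0.0))
  ([26.0, 8.0, -29.0, -47.0, -0.0, -43.0], np.float64(0.019))
  ([29.0, 4.0, -32.0, -32.0, -0.0, -60.0], np.float64(0.124))
  ([3.0, 11.0, -29.0, -92.0, -18.0, 16.0], np.float64(0.0))
  ([10.0, 3.0, -32.0, -77.0, -13.0, -4.0], np.float64(0.0))
37
  5
  ([1.0, 19.0, -24.0, -96.0, -24.0, 25.0], np.float64(0.0))
  ([8.0, 13.0, -23.0, -80.0, -18.0, 4.0], np.float64(0.0))
  ([17.0, 8.0, -23.0, -61.0, -13.0, -21.0], np.float64(0.0))
  ([26.0, 4.0, -28.0, -36.0, -6.0, -52.0], np.float64(0.0))
  ([1.0, 12.0, -27.0, -87.0, -23.0, 15.0], np.float64(0.0))
  ([3.0, 4.0, -31.0, -76.0, -22.0, 3.0], np.float64(0.0))
37
  10
  ([0.0, 20.0, -22.0, -90.0, -28.0, 23.0], np.float64(0.0))
  ([6.0, 14.0, -21.0, -78.0, -24.0, 6.0], np.float64(0.0))
  ([11.0, 9.0, -21.0, -65.0, -21.0, -11.0], np.float64(0.0))
  ([17.0, 5.0, -21.0, -52.0, -19.0, -28.0], np.float64(0.0))
  ([-0.0, 13.0, -26.0, -82.0, -28.0, 15.0], np.float64(0.0))
  ([-1.0, 6.0, -28.0, -75.0, -30.0, 7.0], np.float64(
[... 1554 characters left out ...]
np.float64(0.0))
  ([27.0, 12.0, -29.0, -34.0, -5.0, -53.0], np.float64(0.0))
  ([31.0, 8.0, -37.0, -8.0, -0.0, -82.0], np.float64(0.018))
  ([31.0, 4.0, -41.0, 11.0, -0.0, -101.0], np.float64(0.012))
  ([23.0, 10.0, -30.0, -44.0, -7.0, -41.0], np.float64(0.0))
  ([31.0, 2.0, -43.0, -17.0, -0.0, -73.0], np.float64(0.001))
45
  10
  ([15.0, 18.0, -21.0, -61.0, -17.0, -14.0], np.float64(0.0))
  ([20.0, 13.0, -23.0, -48.0, -15.0, -32.0], np.float64(0.0))
  ([24.0, 9.0, -25.0, -35.0, -15.0, -48.0], np.float64(0.0))
  ([26.0, 5.0, -25.0, -24.0, -17.0, -60.0], np.float64(0.0))
  ([16.0, 11.0, -25.0, -53.0, -18.0, -24.0], np.float64(0.0))
  ([17.0, 4.0, -29.0, -44.0, -19.0, -34.0], np.float64(0.0))
```

```bash
cat > a.py <<'E'
from h import *; from kin import *
Rt=lambda th:(DOWN(YAW+10)*Ro.from_euler('y',90-th,degrees=True)*Ro.from_euler('z',180,degrees=True))
P=booth(-.014,-.03,.072);ax=Rt(45).as_matrix()[:,2]
o=ctrl.get_obs();q=o['joint_pos'];R0=Ro.from_euler('xyz',o['orientation'],degrees=True)
print('fk check',fk(q,Kp)[0]-o['tool_pos'])
for n,p,th in(('down',booth(-.16,-.03,.23),89),('t70',booth(-.16,-.03,.23),70),('t55',booth(-.13,-.03,.2),55),('pre',P-.12*ax,45),('entry',P,45),('up',P+[0,0,.07],45),('up',P+[0,0,.14],45)):
    if n=='down': q=[15,5,-40,-10,-60,-20]
    q,e=ik(p,Rt(th).as_matrix(),q);print(n,p,q.round(1),round(e,4),Rt(th).as_euler('xyz',degrees=True).round(1))
p=booth(-.16,-.03,.23);print(rel(p,Rt(89)))
E
python3 a.py
```

```text
fk check [ 0.  0. -0.]
down [0.552  0.0954 0.23  ] [ 29.8   8.2 -12.7  -0.1 -68.1 -83.9] 0.0 [-180.     1.  -144.2]
t70 [0.552  0.0954 0.23  ] [ 27.8  -2.2 -25.5  -3.8 -46.9 -79.9] 0.0 [ 180.    20.  -144.2]
t55 [0.579  0.1084 0.2   ] [ 24.4  -2.8 -32.6 -14.7 -26.5 -67.5] 0.0 [-180.    35.  -144.2]
pre [0.6146 0.1093 0.1569] [ 11.5   4.1 -26.9 -46.6 -23.6 -28.2] 0.0 [ 180.    45.  -144.2]
entry [0.6835 0.1589 0.072 ] [ 11.1  17.7 -20.  -60.6 -19.8 -12.9] 0.0 [ 180.    45.  -144.2]
up [0.6835 0.1589 0.142 ] [ 16.7  11.2 -21.4 -44.4 -19.3 -33.5] 0.0 [ 180.    45.  -144.2]
up [0.6835 0.1589 0.212 ] [ 20.4   5.7 -21.8 -31.  -21.3 -49.8] 0.0 [ 180.    45.  -144.2]
(array([ 0.0098,  0.0302, -0.0355]), array([-57.54,  -1.28, 161.76]))
```

Request:
jog_arm([
  [[0,0,0.02,-0.02,0,-16,0],[0,0.005,0.03,-0.03,0,-32,0],[0,0.01,0.03,-0.035,0,-49,0],[0,0.01,0.03,-0.035,0,-49,0],[0,0.01,0.03,-0.035,0,-49,0],[0,0.01,0.03,-0.035,0,-49,0],[0,0.01,0.03,-0.035,0,-49,0]],
])

```text
clock: 3.18
tool_pos: [0.5532, 0.0958, 0.2279]
orientation: [-177.8, 9.2, 28.0]
force: [-0.8, -0.1, 0.4]
opening: 0.0004
gripper_force: 0.0
```

```bash
sed -i 's/Rt(89)))/Rt(89)),rel(p,Rt(70)),o["tool_pos"],o["orientation"],o["joint_pos"])/' a.py; python3 a.py
```

```text
fk check [ 0.0006 -0.0001 -0.0005]
down [0.552  0.0954 0.23  ] [ 29.8   8.2 -12.7  -0.1 -68.1 -83.9] 0.0 [-180.     1.  -144.2]
t70 [0.552  0.0954 0.23  ] [ 27.8  -2.2 -25.5  -3.8 -46.9 -79.9] 0.0 [ 180.    20.  -144.2]
t55 [0.579  0.1084 0.2   ] [ 24.4  -2.8 -32.6 -14.7 -26.5 -67.5] 0.0 [-180.    35.  -144.2]
pre [0.6146 0.1093 0.1569] [ 11.5   4.1 -26.9 -46.6 -23.6 -28.2] 0.0 [ 180.    45.  -144.2]
entry [0.6835 0.1589 0.072 ] [ 11.1  17.7 -20.  -60.6 -19.8 -12.9] 0.0 [ 180.    45.  -144.2]
up [0.6835 0.1589 0.142 ] [ 16.7  11.2 -21.4 -44.4 -19.3 -33.5] 0.0 [ 180.    45.  -144.2]
up [0.6835 0.1589 0.212 ] [ 20.4   5.7 -21.8 -31.  -21.3 -49.8] 0.0 [ 180.    45.  -144.2]
(array([-0.0016, -0.0002, -0.0019]), array([ 15.02,   4.08, 171.33])) (array([-0.0016, -0.0002, -0.0019]), array([ 43.02,   2.04, 166.21])) [0.5532 0.0958 0.2279] [-177.8303    9.1686   28.0056] [ 28.1413  15.4704  -3.5241  -2.224  -80.1763  90.2456]
```

Request:
jog_arm([
  [[0,0,0,0,2,0.5,20],[0,0,0,0,2,0.5,20],[0,0,0,0,3.5,1,40],[0,0,0,0,3.5,1,40],[0,0,0,0,5.3,1.4,60],[0,0,0,0,5.3,1.4,60],[0,0,0,0,7,1.9,80],[0,0,0,0,7,1.9,80],[0,0,0,0,9,2.4,100],[0,0,0,0,9,2.4,100],[0,0,0,0,10.5,2.9,120],[0,0,0,0,10.5,2.9,120],[0,0,0,0,12,3.3,140],[0,0,0,0,12,3.3,140],[0,0,0,0,14,3.8,160],[0,0,0,0,14,3.8,160],[0,0,0,0,15,4,171],[0,0,0,0,15,4,171],[0,0,0,0,15,4,171]],
])

```text
clock: 5.55
tool_pos: [0.5522, 0.0953, 0.2302]
orientation: [180.0, 1.3, -143.6]
force: [0.3, 0.2, -0.2]
opening: 0.0007
gripper_force: 0.0
```

```bash
cat >> a.py <<'E'
print('pre',rel(P-.12*ax,Rt(45)),'entry',rel(P,Rt(45)))
E
python3 a.py | tail -3
```

```text
up [0.6835 0.1589 0.212 ] [ 20.4   5.7 -21.8 -31.  -21.3 -49.8] 0.0 [ 180.    45.  -144.2]
(array([0.0001, 0.0002, 0.0002]), array([0.04, 0.29, 0.58])) (array([0.0001, 0.0002, 0.0002]), array([  0.13, -18.71,   0.57])) [0.5522 0.0953 0.2302] [ 179.9744    1.2924 -143.6181] [ 29.6746   8.1416 -12.7692  -0.1904 -67.8088 -83.2225]
pre (array([-0.0569, -0.0258,  0.0747]), array([  0.26, -43.71,   0.54])) entry (array([-0.1398, -0.0267,  0.1614]), array([  0.26, -43.71,   0.54]))
```

Request:
jog_arm([
  [[0,0,0,0,0,-10,0],[0,-0.01,-0.005,0.01,0,-20,0],[0,-0.02,-0.01,0.025,0,-30,0],[0,-0.04,-0.017,0.05,0,-37,0.3],[0,-0.057,-0.026,0.075,0.3,-43.7,0.5],[0,-0.057,-0.026,0.075,0.3,-43.7,0.5],[0,-0.057,-0.026,0.075,0.3,-43.7,0.5],[0,-0.057,-0.026,0.075,0.3,-43.7,0.5]],
])

```text
clock: 6.55
tool_pos: [0.6151, 0.1083, 0.1564]
orientation: [-179.8, 44.9, -144.3]
force: [-0.2, -0.0, 0.6]
opening: 0.0003
gripper_force: 0.0
```

```bash
python3 a.py | tail -2; python3 - <<'E'
from h import *
s=snap('scene','s1.png');im=s['image'][:,:,::-1]
t=snap('top');it=t['image'][:,:,::-1]
a=cv2.resize(im[120:270,220:440],None,fx=3.6,fy=3.6,interpolation=cv2.INTER_CUBIC)
cv2.imwrite('pics/c5.png',a)
E
```

```text
(array([-0.0103,  0.0261, -0.0937]), array([-0.2 , 43.86, -0.13])) (array([-0.0103,  0.0261, -0.0937]), array([-0.21, 24.86, -0.1 ])) [0.6151 0.1083 0.1564] [-179.8231   44.8592 -144.2703] [ 11.6867   4.1873 -27.1715 -46.5656 -23.0709 -28.2887]
pre (array([-0.0005,  0.0011, -0.0002]), array([-0.23, -0.14, -0.05])) entry (array([-0.0008,  0.0016,  0.1198]), array([-0.23, -0.14, -0.05]))
```

View pics/c5.png

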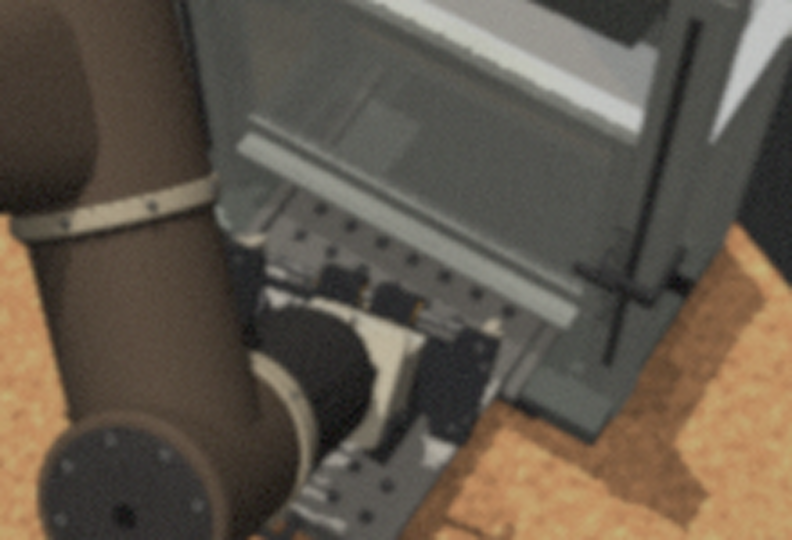

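The crop shows the closed, tilted fingertips at c5 ≈(370,300), in front of and below the lip, and the pointer tip at (578,270). Now I'll slide in under the lip.

Request:
jog_arm([
  [[0,0,0,0.03,0,0,0],[0,0,0.001,0.06,0,0,0],[0,0,0.001,0.08,0,0,0],[0,0,0.001,0.1,0,0,0],[0,0,0.001,0.112,0,0,0],[0,0,0.001,0.12,0,0,0],[0,0,0.001,0.12,0,0,0]],
])

```text
clock: 7.52
tool_pos: [0.6833, 0.1591, 0.0708]
orientation: [-179.9, 44.9, -144.3]
force: [0.6, 0.4, -0.4]
opening: 0.0004
gripper_force: 0.0
```

Request:
jog_arm([
  [[0,-0.004,0,-0.004,0,0,0],[0,-0.009,0,-0.009,0,0,0],[0,-0.014,0,-0.014,0,0,0],[0,-0.02,0,-0.02,0,0,0],[0,-0.027,0,-0.027,0,0,0],[0,-0.032,0,-0.032,0,0,0]],
])

```text
clock: 8.28
tool_pos: [0.6823, 0.1586, 0.1164]
orientation: [-179.9, 44.9, -144.4]
force: [-2.3, -2.4, -3.5]
opening: 0.0007
gripper_force: 2.1
```

Request:
jog_arm([
  [[0,-0.007,0,-0.007,0,0,0],[0,-0.014,0,-0.014,0,0,0],[0,-0.021,0,-0.021,0,0,0],[0,-0.028,0,-0.028,0,0,0],[0,-0.034,0,-0.034,0,0,0],[0,-0.038,0,-0.038,0,0,0],[0,-0.038,0,-0.038,0,0,0]],
])

```text
clock: 9.15
tool_pos: [0.6827, 0.1589, 0.1702]
orientation: [-179.9, 44.9, -144.4]
force: [-4.2, -2.7, -2.5]
opening: 0.0001
gripper_force: 2.1
```

```bash
python3 - <<'E'
from h import *
s=snap('scene');im=s['image'][:,:,::-1]
t=snap('top');it=t['image'][:,:,::-1]
o=ctrl.get_obs();print(o['tool_pos'])
a=cv2.resize(im[80:230,280:430],None,fx=4,fy=4,interpolation=cv2.INTER_CUBIC)[:,200:]
b=cv2.resize(it[140:240,300:350],None,fx=6,fy=6,interpolation=cv2.INTER_CUBIC)
cv2.imwrite('pics/c6.png',np.hstack([a,b]))
E
```

```text
[0.6828 0.159  0.1699]
```

View pics/c6.png

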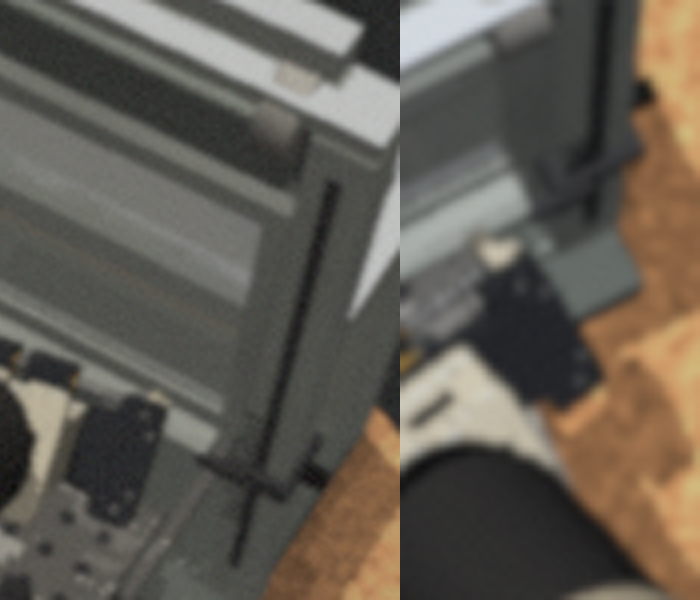

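The crop shows the sash raised. The pointer tip is at scene-crop (203,461) and top-crop (530,218), just beside and slightly below the lip's right end. Next I'll triangulate both points.

```bash
python3 - <<'E'
from h import *
s=snap('scene');t=snap('top')
fs=lambda x,y:((x+.5)/4-.5+330,(y+.5)/4-.5+80)
ft=lambda x,y:((x-400+.5)/6-.5+300,(y+.5)/6-.5+140)
B=lambda X:Ro.from_euler('z',-YAW,degrees=True).apply(X-O)
for n,a,b in(('tip',(203,461),(530,218)),('lipfront',(208,455),(537,205)),('tip0',((580-578)*0+ (380.4-330)*4,(194.1-80)*4),(530,218))):
    X,e=tri(s,fs(*a),t,ft(*b));print(n,X,e,'booth',B(X))
Z=booth(-.022,-.15,.2);print('px per 10mm z',(proj(s,[Z,Z+[0,0,.01],booth(-.022,-.16,.2),booth(-.012,-.15,.2)])))
# dark pointer & lip row profile print
g=s['image'].mean(2)
print(g[188:200,376:394].astype(int))
E
```

```text
tip [0.7229 0.0435 0.1995] 0.0025443794300805535 booth [-0.0287 -0.151   0.1995]
lipfront [0.7254 0.0409 0.2087] 0.00029500893217118993 booth [-0.0275 -0.1545  0.2087]
tip0 [0.7213 0.0436 0.2064] 0.0021465050629606752 booth [-0.0301 -0.1502  0.2064]
px per 10mm z [[380.8713 192.7306]
 [381.3026 190.6404]
 [384.3332 194.5837]
 [382.8625 189.8533]]
[[138 142 142 144 144 145 142 132 107  86  76  76  72  73  68  60  60  61]
 [138 137 138 140 143 143 138 122  95  80  78  71  69  62  61  63  61  58]
 [125 135 136 137 137 135 126 101  84  79  80  74  62  59  56  54  60  63]
 [104 119 126 135 135 129 110  88  83  81  79  72  62  65  61  59  58  55]
 [ 81  93 106 117 122 113  92  77  80  81  72  61  61  67  65  61  56  56]
 [ 73  77  78  83  83  84  73  72  77  80  69  62  58  64  67  59  56  47]
 [ 72  72  67  56  57  53  55  60  66  67  60  56  56  60  60  58  57  49]
 [ 76  73  66  59  44  45  46  55  53  56  53  54  54  52  50  53  51  50]
 [ 75  75  73  62  54  48  45  42  47  51  46  47  48  51  54  53  48  40]
 [ 75  74  71  75  73  68  58  53  42  44  46  46  50  50  49  50  52  49]
 [ 74  76  76  79  82  82  75  68  50  46  41  37  49  44  47  48  48  51]
 [ 78  74  74  80  86  83  81  71  65  52  49  42  41  43  43  39  37  45]]
```

```bash
python3 - <<'E'
from h import *
def avg(n,k=12):
    s=snap(n);im=s['image'].astype(float)
    for _ in range(k-1): im+=snap(n)['image']
    s['image']=im/k;return s
t=avg('top');s=avg('scene')
np.save('t1.npy',t['image']);np.save('s1.npy',s['image'])
a=cv2.resize(s['image'][165:215,355:405].astype(np.uint8)[:,:,::-1],None,fx=8,fy=8,interpolation=cv2.INTER_CUBIC)
b=cv2.resize(t['image'][155:205,300:350].astype(np.uint8)[:,:,::-1],None,fx=8,fy=8,interpolation=cv2.INTER_CUBIC)
m=np.hstack([a,b]);m=cv2.convertScaleAbs(m,alpha=1.4)
cv2.imwrite('pics/c7.png',m)
E
```

```text
(no output)
```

View pics/c7.png

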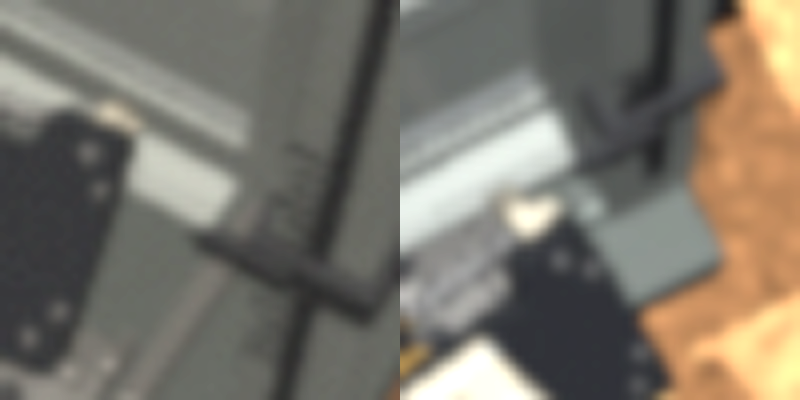

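```bash
python3 - <<'E'
from h import *
s=snap('scene');t=snap('top')
fs=lambda x,y:((x+.5)/8-.5+355,(y+.5)/8-.5+165)
ft=lambda x,y:((x-400+.5)/8-.5+300,(y+.5)/8-.5+155)
B=lambda X:Ro.from_euler('z',-YAW,degrees=True).apply(X-O)
for n,a,b in(('lip front',(215,228),(580,157)),('lip back',(240,183),(556,108)),('tip',(197,239),(573,167)),('bar heel low',(372,318),(720,85))):
    X,e=tri(s,fs(*a),t,ft(*b));print(n,X,e,'booth',B(X))
E
```

```text
lip front [0.7246 0.0417 0.2097] 0.0008095150708085791 booth [-0.028  -0.1534  0.2097]
lip back [0.7399 0.0496 0.2125] 0.0007133734722044106 booth [-0.0108 -0.153   0.2125]
tip [0.722  0.0445 0.2017] 0.0012708509784455323 booth [-0.0291 -0.1498  0.2017]
bar heel low [ 0.7509 -0.006   0.2003] 0.0027913910105061895 booth [-0.0251 -0.2078  0.2003]
```

```bash
sed -i 's/^O=.*;YAW/O=np.array([.6825,.1885,0.]);YAW/' h.py; cat > b.py <<'E'
from h import *; from kin import *
SP=np.array([.5685,-.388,0])
for n,p,yaws in(('above',SP+[0,0,.2],(-19.5,160.5)),('grasp',SP+[0,0,.006],(-19.5,160.5)),('place',booth(-.137,0,.075),(-64.2,115.8)),('push',booth(-.28,0,.06),(25.8,-154.2)),('pushend',booth(-.10,0,.06),(25.8,-154.2))):
    for y in yaws:
        for s in([-40,20,0,0,-70,-60],[-40,20,0,0,-70,100],[20,20,0,0,-70,-60],[20,20,0,0,-70,100]):
            q,e=ik(p,DOWN(y).as_matrix(),s)
            if e<1e-3: print(n,y,p,q.round(0))
R=DOWN(-144.2).as_matrix()
E
python3 b.py
```

```text
above -19.5 [ 0.5685 -0.388   0.2   ] [-18.  22.   2.   0. -70.  89.]
above -19.5 [ 0.5685 -0.388   0.2   ] [-18.  22.   2.   0. -70.  89.]
above -19.5 [ 0.5685 -0.388   0.2   ] [-18.  22.   2.   0. -70.  89.]
above -19.5 [ 0.5685 -0.388   0.2   ] [-18.  22.   2.   0. -70.  89.]
above 160.5 [ 0.5685 -0.388   0.2   ] [-18.  22.   2.   0. -70. -91.]
above 160.5 [ 0.5685 -0.388   0.2   ] [-18.  22.   2.   0. -70. -91.]
above 160.5 [ 0.5685 -0.388   0.2   ] [-18.  22.   2.  -0. -70. -91.]
grasp -19.5 [ 0.5685 -0.388   0.006 ] [-18.  31. -10.   0. -49.  89.]
grasp -19.5 [ 0.5685 -0.388   0.006 ] [-18.  31. -10.  -0. -49.  89.]
grasp -19.5 [ 0.5685 -0.388   0.006 ] [-18.  31. -10.   0. -49.  89.]
grasp -19.5 [ 0.5685 -0.388   0.006 ] [-18.  31. -10.   0. -49.  89.]
grasp 160.5 [ 0.5685 -0.388   0.006 ] [-18.  31. -10.  -0. -49. -91.]
grasp 160.5 [ 0.5685 -0.388   0.006 ] [-18.  31. -10.  -0. -49. -91.]
grasp 160.5 [ 0.5685 -0.388   0.006 ] [-18.  31. -10.  -0. -49. -91.]
place -64.2 [0.5592 0.1289 0.075 ] [ 33.  18. -22.  -0. -50.  -7.]
place -64.2 [0.5592 0.1289 0.075 ] [ 33.  18. -22.  -
[... 391 characters left out ...]
-40.  -0. -43.  81.]
push 25.8 [0.4304 0.0666 0.06  ] [ 35.   7. -40.   0. -43.  81.]
push -154.2 [0.4304 0.0666 0.06  ] [ 35.   7. -40.  -0. -43. -99.]
push -154.2 [0.4304 0.0666 0.06  ] [ 35.   7. -40.  -0. -43. -99.]
push -154.2 [0.4304 0.0666 0.06  ] [ 35.   7. -40.  -0. -43. -99.]
pushend 25.8 [0.5925 0.145  0.06  ] [ 32.  22. -18.  -0. -50.  84.]
pushend 25.8 [0.5925 0.145  0.06  ] [ 32.  22. -18.   0. -50.  84.]
pushend 25.8 [0.5925 0.145  0.06  ] [ 32.  22. -18.   0. -50.  84.]
pushend -154.2 [0.5925 0.145  0.06  ] [ 32.  22. -18.  -0. -50. -96.]
pushend -154.2 [0.5925 0.145  0.06  ] [ 32.  22. -18.  -0. -50. -96.]
pushend -154.2 [0.5925 0.145  0.06  ] [ 32.  22. -18.  -0. -50. -96.]
```

Request:
jog_arm([
  [[0,0.007,0,0.007,0,0,0],[0,0.01,0,0.01,0,0,0],[0,0.01,0,-0.03,0,0,0],[0,0.01,0,-0.08,0,0,0],[0,0.0,0,-0.13,0,0,0],[0,0.0,0,-0.15,0,11,0],[0,0,0,-0.15,0,22,0],[0,0,0,-0.15,0,33,0],[0,0,0,-0.15,0,44,0],[0,0,0,-0.15,0,44,0],[0,0,0,-0.15,0,44,0]],
])

```text
clock: 12.02
tool_pos: [0.5984, 0.0986, 0.2753]
orientation: [-179.9, 0.9, -144.4]
force: [-0.3, 0.0, -0.4]
opening: 0.0006
gripper_force: 0.0
```

```bash
python3 - <<'E'
from h import *
print(rel([.5685,-.388,.15],DOWN(160.5)))
E
```

```text
(array([ 0.3095, -0.3781,  0.1209]), array([ 0.38,  0.85, 55.1 ]))
```

Request:
jog_arm([
  [[0.5,0.04,-0.048,0.008,0,0,8],[0.5,0.08,-0.095,0.015,0,0,16],[0.5,0.12,-0.143,0.022,0,0,24],[0.5,0.16,-0.19,0.03,0,0,32],[0.5,0.2,-0.24,0.035,0,0,40],[0.5,0.24,-0.29,0.04,0.2,0.5,48],[0.5,0.28,-0.335,0.06,0.4,0.9,55.1],[0.5,0.3095,-0.378,0.09,0.4,0.9,55.1],[0.5,0.3095,-0.378,0.121,0.4,0.9,55.1],[0.5,0.3095,-0.378,0.121,0.4,0.9,55.1],[0.5,0.3095,-0.378,0.121,0.4,0.9,55.1]],
])

```text
clock: 13.4
tool_pos: [0.5678, -0.389, 0.1529]
orientation: [-179.9, 0.2, 160.5]
force: [1.1, -0.2, 0.9]
opening: 0.0442
gripper_force: 0.0
```

```bash
python3 - <<'E'
from h import *
o=ctrl.get_obs();print(o['tool_pos'],o['orientation'],o['opening'])
def avg(n,k=10):
    s=snap(n);im=s['image'].astype(float)
    for _ in range(k-1): im+=snap(n)['image']
    s['image']=(im/k).astype(np.uint8);return s
s=avg('scene');t=avg('top')
cv2.imwrite('pics/s2.png',s['image'][:,:,::-1]);cv2.imwrite('pics/t2.png',t['image'][:,:,::-1])
C=lambda im,x,y,w,h:cv2.resize(im[y:y+h,x:x+w,::-1],None,fx=6,fy=6,interpolation=cv2.INTER_CUBIC)
a=C(s['image'],278,130,122,72)[:, :732]; b=C(t['image'],215,150,133,28+0) 
b=C(t['image'],215,168,122,28)
b2=C(t['image'],290,150,61,0+28) if 0 else None
m=np.vstack([C(s['image'],272,140,122,62),C(t['image'],218,160,122,38)])
cv2.imwrite('pics/c8.png',cv2.convertScaleAbs(m,alpha=1.3));print(m.shape)
E
```

```text
[ 0.5678 -0.389   0.1529] [-179.9392    0.1523  160.5113] 0.04423583779665811
(600, 732, 3)
```

View pics/c8.png

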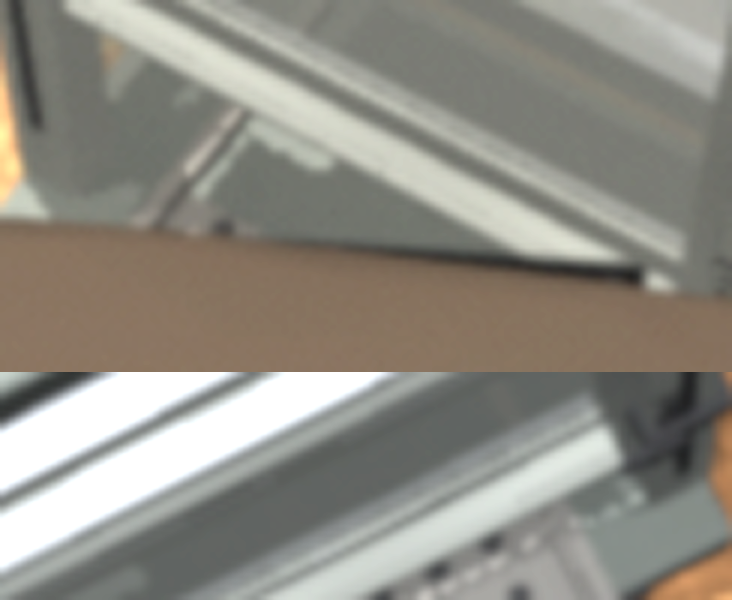

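The view shows the sash staying up and the arm clear of it, with the pointer tip at about crop (630,460), right beside the lip's end at (622,470). Next is the spindle grasp.

Request:
jog_arm([
  [[0.5,0,0.001,0.05,0,0,0],[0.5,0,0.001,0.1,0,0,0],[0.5,0,0.001,0.125,0,0,0],[0.5,0,0.001,0.14,0,0,0],[0.5,0,0.001,0.147,0,0,0],[0.5,0,0.001,0.147,0,0,0],[0,0,0.001,0.147,0,0,0],[0,0,0.001,0.147,0,0,0],[0,0,0.001,0.147,0,0,0],[0,0,0.001,0.147,0,0,0]],
])

```text
clock: 15.65
tool_pos: [0.568, -0.3877, 0.0043]
orientation: [-180.0, 0.0, 160.5]
force: [0.5, 4.1, 4.0]
opening: 0.0164
gripper_force: 29.0
```

Request:
jog_arm([
  [[0,0,0,-0.02,0,0,0],[0,0,0,-0.07,0,0,0],[0,0,0,-0.13,0,0,0],[0,0,0,-0.19,0,0,0],[0,0,0,-0.21,0,0,0],[0,0,0,-0.21,0,0,0]],
])

```text
clock: 16.4
tool_pos: [0.5676, -0.3879, 0.2143]
orientation: [-180.0, 0.1, 160.5]
force: [0.9, -1.2, -7.4]
opening: 0.0168
gripper_force: 27.1
```

```bash
python3 - <<'E'
from h import *
o=ctrl.get_obs();print(o['tool_pos'],o['orientation'],o['opening'],o['force'])
print(rel([.556,.1265,.2],DOWN(-64.2)))
E
```

```text
[ 0.5676 -0.3879  0.2143] [-179.9956    0.0605  160.4545] 0.01675189153494831 [ 0.8512 -1.2266 -7.3965]
(array([0.183 , 0.4809, 0.0141]), array([  -0.07,    0.02, -135.35]))
```

Request:
jog_arm([
  [[0,0.012,0.03,0,0,0,-9],[0,0.024,0.06,0,0,0,-18],[0,0.036,0.095,0,0,0,-27],[0,0.05,0.13,0,0,0,-36],[0,0.062,0.165,0,0,0,-45],[0,0.075,0.2,0,0,0,-54],[0,0.088,0.235,0,0,0,-63],[0,0.1,0.27,0,0,0,-72],[0,0.115,0.305,0,0,0,-81],[0,0.13,0.34,0,0,0,-90],[0,0.143,0.375,0,0,0,-99],[0,0.156,0.41,0,0,0,-108],[0,0.168,0.44,0,0,0,-117],[0,0.178,0.465,0,0,0,-126],[0,0.183,0.481,0,0,0,-133],[0,0.183,0.481,0,0,0,-135.3],[0,0.183,0.481,0,0,0,-135.3],[0,0.183,0.481,0,0,0,-135.3],[0,0.183,0.481,0,0,0,-135.3]],
])

```text
clock: 18.77
tool_pos: [0.5555, 0.1262, 0.2129]
orientation: [179.9, -0.0, -64.3]
force: [-0.7, 0.1, -6.0]
opening: 0.0168
gripper_force: 27.1
```

```bash
python3 - <<'E'
from h import *
o=ctrl.get_obs();print(o['tool_pos'],o['orientation'],o['opening'])
s=snap('scene');t=snap('top')
C=lambda im,x,y,w,h,k:cv2.resize(im[y:y+h,x:x+w,::-1],None,fx=k,fy=k,interpolation=cv2.INTER_CUBIC)
cv2.imwrite('pics/s3.png',s['image'][:,:,::-1]);cv2.imwrite('pics/t3.png',t['image'][:,:,::-1])
cv2.imwrite('pics/c9.png',cv2.convertScaleAbs(np.hstack([C(s['image'],250,160,100,120,4),C(t['image'],245,180,100,120,4)]),alpha=1.4))
print(proj(s,[[.556,.1265,.215],booth(-.141,-.07,.094),booth(-.141,.07,.094)]),proj(t,[[.556,.1265,.215],booth(-.141,-.07,.094),booth(-.141,.07,.094)]))
E
```

```text
[0.5555 0.1262 0.2129] [179.9084  -0.0009 -64.2856] 0.016750687165918737
[[305.5298 197.4865]
 [328.9771 232.7241]
 [286.1708 207.9749]] [[290.9461 237.9612]
 [315.2921 231.1631]
 [270.8897 253.6696]]
```

View pics/c9.png

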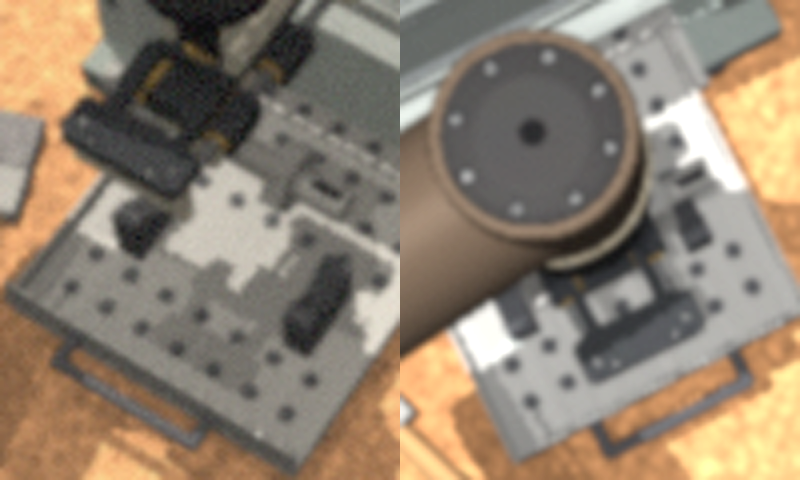

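The view shows the spindle held above the tray. Its keyway end is at scene-crop (325,190) and top-crop (690,178), and the visible V-blocks sit under its ends. Now I'll check the along-axis offset numerically.

```bash
python3 - <<'E'
from h import *
o=ctrl.get_obs()
s=snap('scene');t=snap('top');c=o['tool_pos']+[0,0,.0167];a=np.radians(YAW);by=np.array([-np.sin(a),np.cos(a),0])
fs=lambda x,y:((x+.5)/4-.5+250,(y+.5)/4-.5+160);ft=lambda x,y:((x-399.5)/4-.5+245,(y+.5)/4-.5+180)
for n,S_,q in(('S',s,fs(326,190)),('T',t,ft(691,177))):
    X=onz(S_,*q,c[2]+.008);print(n,q,X,'along',(X-c)@by,'across',(X-c)@np.array([np.cos(a),np.sin(a),0]))
X,e=tri(s,fs(326,190),t,ft(691,177));print(X,e,(X-c)@by)
# dark V block right in S, at z=.094 compare with initial
for nm,f in(('s0','pics/scene0.png'),):
    pass
m=lambda im,x,y,w,h:(lambda g:[(np.array(cv2.connectedComponentsWithStats((g<60).astype(np.uint8))[3][i])+[x,y],cv2.connectedComponentsWithStats((g<60).astype(np.uint8))[2][i,4]) for i in range(1,cv2.connectedComponentsWithStats((g<60).astype(np.uint8))[0]) if cv2.connectedComponentsWithStats((g<60).astype(np.uint8))[2][i,4]>60])(im[y:y+h,x:x+w].max(2))
print(m(cv2.imread('pics/scene0.png'),315,220,30,35),m(cv2.imread('pics/s3.png'),315,220,30,35))
E
```

```text
S (331.125, 207.125) [0.5888 0.0594 0.238 ] along -0.07464660169336644 across 0.0006284351017190291
T (317.375, 223.875) [0.5886 0.0567 0.238 ] along -0.07698199481319562 across -0.0006835305464583628
[0.5876 0.0568 0.2432] 0.0007774051373578427 -0.07645419469152193
[(array([329.1032, 239.3016]), np.int32(126))] [(array([329.107 , 235.9547]), np.int32(243))]
```

Request:
jog_arm([
  [[0,-0.002,0,0.04,0,0,0],[0,-0.002,0,0.08,0,0,0],[0,-0.002,0,0.105,0,0,0],[0,-0.002,0,0.12,0,0,0],[0,-0.002,0,0.126,0,0,0],[0,-0.002,0,0.13,0,0,0],[0,-0.002,0,0.132,0,0,0],[0,-0.002,0,0.132,0,0,0]],
])

```text
clock: 19.98
tool_pos: [0.5551, 0.1285, 0.0819]
orientation: [-180.0, -0.0, -64.2]
force: [0.5, -0.4, -5.6]
opening: 0.0168
gripper_force: 27.1
```

Request:
jog_arm([
  [[0,0,0,0.002,0,0,0],[0,0,0,0.003,0,0,0],[0,0,0,0.004,0,0,0],[0,0,0,0.005,0,0,0],[0,0,0,0.006,0,0,0],[0,0,0,0.006,0,0,0]],
])

```text
clock: 20.72
tool_pos: [0.5548, 0.1283, 0.0753]
orientation: [179.9, -0.0, -64.2]
force: [-0.2, -0.4, -6.5]
opening: 0.0167
gripper_force: 27.1
```

Request:
jog_arm([
  [[0,0,0,0.001,0,0,0],[0,0,0,0.002,0,0,0],[0,0,0,0.002,0,0,0]],
])

```text
clock: 21.1
tool_pos: [0.5553, 0.1285, 0.0736]
orientation: [-180.0, -0.0, -64.2]
force: [1.5, 0.6, -5.2]
opening: 0.0169
gripper_force: 27.3
```

Request:
jog_arm([
  [[0,0,0,0.001,0,0,0],[0,0,0,0.002,0,0,0],[0,0,0,0.002,0,0,0]],
])

```text
clock: 21.48
tool_pos: [0.556, 0.1288, 0.0732]
orientation: [-179.9, -0.0, -64.2]
force: [-2.1, 0.2, 7.3]
opening: 0.0168
gripper_force: 29.6
```

Contact came at the expected height, so I'll release and rise.

Request:
jog_arm([
  [[0.4,0,0,0.001,0,0,0],[0.5,0,0,0.001,0,0,0],[0.5,0,0,0.001,0,0,0],[0.5,0,0,-0.005,0,0,0],[0.5,0,0,-0.03,0,0,0],[0.5,0,0,-0.08,0,0,0],[0.5,0,0,-0.13,0,0,0],[0.5,0,0,-0.13,0,0,0]],
])

```text
clock: 22.48
tool_pos: [0.5574, 0.1294, 0.2065]
orientation: [-179.6, -0.0, -64.2]
force: [0.1, 0.8, -1.6]
opening: 0.0438
gripper_force: 0.0
```

```bash
python3 - <<'E'
from h import *
o=ctrl.get_obs();print(o['tool_pos'],o['orientation'],o['opening'],o['force'])
H=booth(-.13-.14,0,0);print('handle est',H)
for x,z in((-.32,.19),(-.32,.06),(-.11,.06)):print(x,rel(booth(x,0,z),DOWN(25.8)))
print(rel(booth(-.32,0,.06),DOWN(-154.2)))
E
```

```text
[0.5574 0.1294 0.2065] [-179.5544   -0.0186  -64.1907] 0.04381255434013425 [ 0.0922  0.7881 -1.636 ]
handle est [0.4394 0.071  0.    ]
-0.32 (array([0.0012, 0.1817, 0.0151]), array([ -0.34,  -0.36, -89.99]))
-0.32 (array([0.0011, 0.1827, 0.1451]), array([ -0.34,  -0.36, -89.99]))
-0.11 (array([ 0.0012, -0.0272,  0.1467]), array([ -0.34,  -0.36, -89.99]))
(array([0.0011, 0.1827, 0.1451]), array([-0.36,  0.34, 90.01]))
```

Request:
jog_arm([
  [[0.3,0,0.05,0.0,0,0,-9],[0,0,0.09,0.01,0,0,-19],[0,0.001,0.13,0.015,0,0,-29],[0,0.001,0.155,0.015,0,0,-39],[0,0.001,0.163,0.015,0,0,-49],[0,0.001,0.163,0.015,-0.2,-0.2,-59],[0,0.001,0.163,0.015,-0.3,-0.3,-69],[0,0.001,0.163,0.015,-0.3,-0.3,-80],[0,0.001,0.163,0.015,-0.3,-0.4,-90],[0,0.001,0.163,0.05,-0.3,-0.4,-90],[0,0.001,0.163,0.1,-0.3,-0.4,-90],[0,0.001,0.163,0.149,-0.3,-0.4,-90],[0,0.001,0.163,0.149,-0.3,-0.4,-90],[0,0.001,0.163,0.149,-0.3,-0.4,-90]],
])

```text
clock: 24.22
tool_pos: [0.4093, 0.0569, 0.0538]
orientation: [-180.0, 0.4, 25.8]
force: [-0.0, -0.0, 0.3]
opening: 0.0002
gripper_force: 0.0
```

```bash
python3 - <<'E'
from h import *
o=ctrl.get_obs();B=Ro.from_euler('z',-YAW,degrees=True).apply(o['tool_pos']-O);print(B,o['orientation'],o['force'])
s=snap('scene');t=snap('top')
# spindle collars/tray sanity: save
cv2.imwrite('pics/s4.png',s['image'][:,:,::-1]);cv2.imwrite('pics/t4.png',t['image'][:,:,::-1])
# shaft centre line: bright/dark profile along booth y at vees
X=[booth(-.14,y,.1) for y in np.arange(-.1,.101,.01)]
for S_ in(s,t):
    p=proj(S_,X).round().astype(int);print([int(S_['image'][v,u].mean()) for u,v in p])
E
```

```text
[-0.3032  0.0004  0.0538] [-179.9598    0.4369   25.8062] [-0.0225 -0.0214  0.2538]
[141, 80, 69, 64, 143, 121, 155, 146, 147, 149, 148, 149, 150, 149, 91, 157, 152, 149, 144, 66, 26]
[190, 172, 84, 80, 165, 189, 174, 169, 172, 169, 172, 169, 170, 175, 163, 190, 177, 177, 176, 193, 198]
```

```bash
python3 - <<'E'
from h import *
for n,f0,f1 in(('scene','pics/scene0.png','pics/s4.png'),('top','pics/top0.png','pics/t4.png')):
    s=snap(n);a=cv2.imread(f0).astype(float).mean(2);b=cv2.imread(f1).astype(float).mean(2)
    # rectify onto plane z=.1 in booth coords, 2 mm grid
    xs=np.arange(-.185,-.095,.004);ys=np.arange(-.11,.111,.005)
    P=proj(s,[booth(x,y,.1) for x in xs for y in ys]).astype(np.float32).reshape(len(xs),len(ys),2)
    A=cv2.remap(a.astype(np.float32),P,None,1);B_=cv2.remap(b.astype(np.float32),P,None,1)
    D_=B_-A
    print(n);print('\n'.join(f'{x*1000:5.0f} '+''.join('#' if v<-25 else '+' if v>25 else '.' for v in r) for x,r in zip(xs,D_)))
    print('\n'.join(f'{x*1000:5.0f} '+''.join(' .:-=+*#@'[8-min(8,int(v//22))] for v in r) for x,r in zip(xs,B_)))
E
```

```text
scene
 -185 .........#...............###......###########
 -181 .........#...............###........#########
 -177 .........##..............####........########
 -173 .#........###..##############........########
 -169 .##.......###################..+......#######
 -165 .##.......####################.++.....#######
 -161 .##.......####################.++.....#######
 -157 .##.......####################.+++...########
 -153 .....+....####################.+++...########
 -149 ....+++++.###################..+++++.########
 -145 ....++++++.##................+.++++++.#######
 -141 ....++++...#.................+.+++++++.######
 -137 ....++.....#...................+++++++..#.###
 -133 .....++++..#.................##+++++++....###
 -129 ..........##.................##.+++........##
 -125 ...........##................##.+++........##
 -121 ...........##.................##.+..........#
 -117 .............................................
 -113 .............................................
 -109 .............................................
 -105 .............................................
 -
[... 2993 characters left out ...]
---------:  :-----:    .
 -145    .::---::.  ...............:.  .......    .
 -141     .:=++-..  .................     .       .
 -137      :-==-:.  ...............:.  .......    .
 -133      :-===-:  .::...........:-:  :===-:.    .
 -129 .    :=++++:....            .::..-++++:     .
 -125 .    .-++++--:.              .----++++:     .
 -121 .     :=++=---.               :--:====:     .
 -117 .     .-==-...                 .. :---:     .
 -113 .      ....                        ...      .
 -109 .                                           .
 -105 .   ..    ..    .     .     .     .    ..   .
 -101 .   --.  .--.  .-:   .-:   :-.   :-    --   .
  -97 .   -=.  .--.  .--   .=:   :-.   :-.   --   .
```

The rectified view shows the spindle seated in both V-blocks (axis x ≈ −141 mm, same as the blocks) with its collars between them. Now I'll push the tray.

Request:
jog_arm([
  [[0,0.005,0,0,0,0,0],[0,0.012,0,0,0,0,0],[0,0.018,0,0,0,0,0],[0,0.024,0,0,0,0,0],[0,0.032,0,0,0,0,0],[0,0.042,0,0,0,0,0],[0,0.053,0,0,0,0,0],[0,0.065,0,0,0,0,0],[0,0.077,0,0,0,0,0],[0,0.089,0,0,0,0,0],[0,0.101,0,0,0,0,0],[0,0.113,0,0,0,0,0],[0,0.125,0,0,0,0,0],[0,0.137,0,0,0,0,0],[0,0.149,0,0,0,0,0],[0,0.159,0,0,0,0,0],[0,0.168,0,0,0,0,0],[0,0.175,0,0,0,0,0],[0,0.18,0,0,0,0,0]],
])

```text
clock: 26.8
tool_pos: [0.5708, 0.1349, 0.0508]
orientation: [-179.9, 0.5, 25.8]
force: [-3.5, -0.2, 2.2]
opening: 0.0003
gripper_force: 1.9
```

Request:
jog_arm([
  [[0,0.004,0,0,0,0,0],[0,0.008,0,0,0,0,0],[0,0.011,0,0,0,0,0],[0,0.014,0,0,0,0,0],[0,0.014,0,0,0,0,0]],
])

```text
clock: 27.42
tool_pos: [0.5838, 0.1412, 0.0509]
orientation: [-179.9, 0.4, 25.8]
force: [-0.4, 0.2, 0.4]
opening: 0.0008
gripper_force: 0.4
```

Request:
jog_arm([
  [[0,0.002,0,0,0,0,0],[0,0.004,0,0,0,0,0],[0,0.005,0,0,0,0,0],[0,0.006,0,0,0,0,0]],
])

```text
clock: 27.92
tool_pos: [0.5879, 0.1432, 0.0508]
orientation: [-179.9, 0.6, 25.8]
force: [-6.9, -2.1, 5.5]
opening: 0.0004
gripper_force: 3.6
```

Request:
jog_arm([
  [[0,0.001,0,0,0,0,0],[0,0.002,0,0,0,0,0],[0,0.002,0,0,0,0,0]],
])

```text
clock: 28.3
tool_pos: [0.588, 0.1432, 0.0507]
orientation: [-179.9, 0.8, 25.8]
force: [-11.0, -2.4, 9.5]
opening: 0.0001
gripper_force: 6.0
```

The tray is at its stop: no motion while the force rises. I'll back off and recheck the lip against the pointer.

Request:
jog_arm([
  [[0,-0.01,0,0,0,0,0],[0,-0.05,0,0,0,0,0],[0,-0.1,0,-0.02,0,0,0],[0,-0.14,0,-0.07,0,0,0],[0,-0.15,0.05,-0.12,0,0,0],[0,-0.15,0.0,-0.15,0,0,0],[0,-0.15,-0.05,-0.15,0,0,0],[0,-0.15,-0.11,-0.15,0,0,0],[0,-0.15,-0.17,-0.15,0,0,0],[0,-0.15,-0.23,-0.15,0,0,0],[0,-0.15,-0.23,-0.15,0,0,0]],
])

```text
clock: 29.68
tool_pos: [0.3554, 0.2904, 0.2027]
orientation: [-179.9, 0.4, 26.1]
force: [0.7, 0.3, 0.2]
opening: 0.0008
gripper_force: 0.0
```

```bash
python3 - <<'E'
from h import *
print(ctrl.get_obs()['tool_pos'])
def avg(n,k=12):
    s=snap(n);im=s['image'].astype(float)
    for _ in range(k-1): im+=snap(n)['image']
    s['image']=im/k;return s
s=avg('scene');t=avg('top')
np.save('s5.npy',s['image']);np.save('t5.npy',t['image'])
for n,S_,(x,y,w,h) in(('S',s,(370,180,26,24)),('T',t,(312,163,26,20))):
    print(n,x,y);print('\n'.join(' '.join(f'{int(v):3d}' for v in r) for r in S_['image'][y:y+h,x:x+w].mean(2)))
E
```

```text
[0.3554 0.2904 0.2027]
S 370 180
111  97  85  77  72  71  73  80  89  99 106 108 106 102  99  93  80  69  67  67  67  65  67  68  70  68
126 120 111  98  85  77  72  72  73  80  89 100 107 110 105  93  78  70  68  67  67  65  66  68  68  67
132 130 127 121 111  97  86  76  71  70  74  81  90 101 104  94  79  70  68  67  65  63  64  66  68  66
132 132 132 131 127 120 111  97  81  73  70  70  73  81  86  83  76  71  68  67  63  57  57  60  63  64
127 131 133 132 132 130 127 119 107  91  82  73  71  71  72  72  72  69  68  67  64  61  57  54  56  58
124 127 130 132 133 132 133 130 125 118 106  92  80  73  70  69  70  69  69  68  66  63  62  58  57  53
122 125 126 129 131 132 132 133 132 130 125 117 105  89  76  72  71  69  69  68  66  62  57  57  58  52
107 117 122 126 127 130 131 132 132 133 132 130 124 110  91  75  69  68  69  68  66  62  57  56  55  46
 88 103 114 121 125 126 127 129 131 131 133 132 130 119  96  76  70  68  67  66  63  57  55  56  55  44
 78  85  95 106 115 121 125 126 126 128 130 131 127 111  85  73  71  68  62  56  57  57  56  55  50  39
 76  77  80  86  94 104 115
[... 2818 characters left out ...]
 108  91  72  58  51  50  52  54  56  57  55  46  37  43  54  61  66  76  86
147 145 142 136 125 110  96  84  80  79  75  69  62  58  58  58  58  57  52  49  54  62  68  72  81  90
142 136 125 111  97  84  78  78  83  89  91  84  73  63  59  58  58  58  58  59  64  72  80  82  83  89
126 112  97  85  79  77  77  78  82  90  95  95  87  72  61  58  59  61  64  69  77  85  91  92  87  86
100  86  79  77  77  77  78  78  81  86  96 108 106  85  65  61  64  70  77  84  90  94  96  95  90  85
 86  80  78  78  78  78  79  83  85  88  99 110 107  88  71  70  77  84  89  93  96  96  96  96  92  86
 89  84  79  78  78  79  86  97 101  96  97  97  92  86  83  85  90  93  95  96  96  96  96  96  95  91
```

```bash
python3 - <<'E'
from h import *
s=snap('scene');t=snap('top')
B=lambda X:Ro.from_euler('z',-YAW,degrees=True).apply(X-O)
for n,a,b in(('lip',(380.3,193.1),(321.3,175.0)),('tip',(378.8,195.0),(321.8,175.2)),('tip+',(378.8,195.0),(321,175.6))):
    X,e=tri(s,a,t,b);print(n,X,e,B(X))
# pointer bar: intersect scene ray with x_b plane
for x in(-.03,-.027,-.024):
    for n,p in(('tip',(378.8,195)),('lip',(380.3,193.1)),('bar',(388,198.3))):
        c,d=ray(s,*p);b=booth(1,0,0)-O;k=((booth(x,0,0)-c)@b)/(d@b);print(n,x,B(c+k*d))
E
```

```text
lip [0.7227 0.0437 0.2082] 0.0008111093983891485 [-0.0268 -0.1479  0.2082]
tip [0.7215 0.0434 0.2014] 0.003687422182856353 [-0.028  -0.1477  0.2014]
tip+ [0.722  0.0451 0.1981] 0.0018580535092279664 [-0.0268 -0.1463  0.1981]
tip -0.03 [-0.03   -0.1466  0.2025]
lip -0.03 [-0.03   -0.1494  0.2142]
bar -0.03 [-0.03   -0.1719  0.2096]
tip -0.027 [-0.027  -0.1454  0.1973]
lip -0.027 [-0.027  -0.1483  0.2091]
bar -0.027 [-0.027  -0.171   0.2044]
tip -0.024 [-0.024  -0.1443  0.1921]
lip -0.024 [-0.024  -0.1472  0.2039]
bar -0.024 [-0.024  -0.17    0.1992]
```

```bash
python3 - <<'E'
from h import *
s=np.load('s5.npy').mean(2).astype(np.float32);S_=snap('scene')
xs=np.arange(-.01,.09,.005);ys=np.arange(-.11,.111,.005)
P=proj(S_,[booth(x,y,.1) for x in xs for y in ys]).astype(np.float32).reshape(len(xs),len(ys),2)
B_=cv2.remap(s,P,None,1);lo,hi=np.percentile(B_,[3,97])
print('\n'.join(f'{x*1000:5.0f} '+''.join('@#*+=-:. '[int(np.clip((v-lo)/(hi-lo),0,.999)*9)] for v in r) for x,r in zip(xs,B_)))
X=proj(S_,[booth(-.09,y,.07) for y in(-.05,0,.05)]);print(X)
E
```

```text
-10 ====#@@@#=====================+@@@@*+====++=+
   -5 ====#@@@@+====================+@@@@@*====++=+
    0 ====#@@@@#====================+@@@@@@+===++=+
    5 ====#@@@@@+===================+@@@@@@#+==++=+
   10 ====#@@@@@*+=================++*#@@@@#+==++=+
   15 ====#@@@@##*++==============+**+*@@###+==++=+
   20 ====#@@@@@#*+++=============+#*++#@@@#*==++=+
   25 ====*#******+++++++****++*++***++*#*#**+=++=+
   30 ====++++++++++++++++++++++++++*+++++++++=++==
   35 ----------------------------::-----::::::::::
   40                            .                 
   45                                              
   50                                              
   55                     ......  .......          
   60 --:----------------======----=--==-----------
   65 ++++++++++++++++++++++++++++++++++++==+===++=
   70 ---------------------------------::::::::::::
   75 ....:::::::::::::::::::::::::...::.:::.:::...
   80 :::::::::::::::::::::::::::::::::::::::::::::
   85 -==----==---===---===---===--===-------::----
[[332.8324 219.1513]
 [317.789  210.601 ]
 [303.0204 202.2045]]
```

```bash
python3 -c "
from plant import ctrl
print(ctrl.close_job())"
```

```text
the job is handed in; nothing more can be done
None
```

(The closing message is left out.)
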